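# Open the digester's interlocked vent and lid lock

### The arm

A 6-joint arm with a two-finger parallel gripper is mounted at the origin on the work surface. World frame = base frame: x ahead of the robot, y to its left, z up, the work surface at z = 0. Lengths are in m, angles in rad, forces in N, time in s.
With the tool pointing down it reaches from about 0.35 to 0.775 m from the base axis. Payload 7.3 kg.
Tool frame: the origin (TCP) lies at the very end of the fingers, on their centre line; the grasp point (between the pads) lies 19 mm behind it; z points along the fingers, y is the line along which they close (so a half turn about z gives the same grasp; the last joint's range is limited). The gripper opens to 92 mm and grips with 3 to 60 N. Pads are 19 mm wide; open, the fingers measure 130 mm over their backs; the gripper's body (75 mm by 190 mm) begins 47 mm behind the grasp point.
Start: joints at [1.023, 0.342, 1.524, -0, 1.275, -0.146], TCP at [0.205, 0.483, 0.227] pointing down, gripper open.
Joint ranges: [-2.53, 2.53], [-0.77, 2.02], [0.04, 2.7], [-1, 4.14], [0.28, 2.66], [-3.11, 3.11]. Speed limits (rad/s): [2.57, 2.57, 3.14, 3.14, 3.14, 3.14].

### API

Orientations are given as [roll, pitch, yaw] about the fixed x, y, z axes, in that order (R = Rz(yaw) Ry(pitch) Rx(roll)).
In Python, from cell import observe, read_camera, get_calibration, hand_in, search_frame gives the robot as it stands.
- The arm moves only by the tool step_arm, never from a script. Its argument "commands" is a list of rows, each an object with "translation": the shift along the tool's x, y, z in mm, a list of three; "roll": the turn about the tool's z in rad. In form: [{"translation": [x, y, z], "roll": roll}, ...]. A call has 1 to 20 rows; each row shifts and turns the commanded pose from where the row before left it, along the tool's axes as they then stand; what a row does not reach is not made up. A row lasts 1/12 s, in which the tool goes at most 41.7 mm and 7.16 degrees, less where a joint would pass 70% of its speed; a pose out of reach is approached as far as the arm can. A call is refused whole if a number of a shift passes 41.7 or a number of a turn 0.125, either way. A call with a gripper value outside its range is refused whole. "fingers" is the opening, from 0 (shut) to 1 (fully open), set as the call begins (left out, the last holds). The fingers move at their own pace and stop on an object; "grip_force" is the grip in N (left out, the last holds). Time passes only in rows, so rows that do not move let the fingers close. It gives the time, the measured TCP pose, the force, the opening and the grip force at its end, in the units of the state.
- observe(): the state, without advancing time (a new reading comes with each control period).
- read_camera(name): name is "scene" or "top" or "wrist"; returns the picture (480x640x3 uint8, red, green, blue); there is no depth.
- get_calibration(name): a dict with "camera_matrix" (3x3 intrinsics, pixels), "dist_coeffs" ([k1, k2, p1, p2, k3] as OpenCV has them; the pictures are not rectified), "world_from_camera" (4x4, takes a point from camera to world coordinates). Camera axes: x right, y up, looking along -z (the intrinsics and any distortion apply to the point x, -y, -z); pixel columns grow to the right and rows downward; lengths in m; the calibration is good to about 2 mm. A picture is of the moment at which its call begins: read the wrist's pose just before it. get_calibration takes no time and is no camera call; for the wrist camera it gives the pose at the moment of the call.
- hand_in(): hands the job in; it is judged then, once.
Trained networks look in the newest picture that a camera, given by its name, has taken for a name from the list of things; names that differ only in an ending like _2 or _b are one class to them, and where a whole thing is asked for, a point or a joint stands for the part that bears it (a point fixed in the world has none). Each returns a list of dicts, best first, with "confidence" (0 to 1); they miss things now and then, are a little off and sometimes report something else, mostly with a low value. They report only what shows in the picture. A call takes as long as a camera call.
- search_frame(camera, name): "at" ([x, y, z] in m, in world coordinates, good to about 4 mm: the middle of the surface that is visible of it).
The state is a dict: "time": time; "qpos": joint angles; "qvel": joint speeds; "joint_efforts": joint torques, N m; "tool_pos": TCP position; "tool_rot": TCP orientation; "contact_force": force on the tool from outside, world axes, zero at the start; "torque": the same for the moment, N m; "opening": finger opening in m; "grip_force": force on a finger pad.
Only numpy, scipy, OpenCV 4.12 (cv2) and the standard library are available. Lean on these libraries where they do the work, as an engineer would, in place of code of your own. Each camera call takes 0.05 s, during which the arm holds its last target. There are 200 camera calls.

### The job

Make the pressure digester ready to open: swing the yellow vent handle clockwise until it is hard up against its stop, which lets the bolt go, and only then swing the lid's black-posted lock arm counter-clockwise all the way to its own stop, leaving both handles open. Feel for the stops and work gently: hold the posts lightly, since squeezing and pushing forces of the fingers on the digester must never add up to 20 newtons; do not disturb the things standing around or on top of it, and let go at the end.

Things in the scene. Friction and masses are not known exactly. Their poses are not given: they have to be found in the camera images.
- digester: White case with a dark red deck, 260 (x) x 360 (y) x 120 mm high, fixed to the bench. Origin at the centre of its underside; its own z is up, its own -x is the front that faces the robot. The round steel lid lies to the right (-y) on the deck, the vent valve to the left (+y).
- vent (a joint): Angle of the yellow vent handle, rad; 0 = closed (arm towards the digester's own -x), grows clockwise seen from above. Starts at 0 to 0.25. Its stop is set anew each time, somewhere from 1.0 to 1.6 rad: find it by feel. The bolt that blocks the lock clears only in the last 0.05 rad before the stop, and then stays drawn. The handle stays where it is left.
- vent_post (a point): Centre of the top face of the yellow upright post on the vent arm: a smooth cylinder 16 mm in diameter, 40 mm long above the arm, 60 mm from the vent's axis; its top is 197 mm above the bench. It does not spin by itself, so let it turn within the grip.
- vent_axis (a point): Point on the vent's upright axis of turning, on top of its hub, 153 mm above the bench. Resistance about it: steady friction 0.15 N m (2.5 N at the post); over the last 0.16 rad before the stop, where it draws the bolt, a further 0.08 N m (4 N in all at the post); beyond that the stop is rigid.
- lock (a joint): Angle of the lid lock, rad; 0 = locked, grows counter-clockwise seen from above, rigid stop at 1.20 = fully open. While the bolt is out it moves only about 0.02 rad. When freed, steady friction of 0.3 N m (about 3 N at the post). It stays where it is left.
- lock_post (a point): Centre of the top face of the black upright post on the lock arm (a red collar round its foot): a smooth cylinder 16 mm in diameter, 45 mm long above the arm, 105 mm from the lid's axis; its top is 193 mm above the bench. At 0 it lies from the lid's axis towards the digester's own -x, turned 0.35 rad towards -y.
- lock_axis (a point): Point on the lid's upright axis of turning, on top of the lid, 150 mm above the bench. The lid turns with the lock.
- jar: Small black jar, 40 mm across, 34 mm high, standing on the deck at its back left corner. Bystander, leave alone. Origin at its underside.
- spatula: Thin steel lab spatula, 125 x 14 x 5 mm, lying across the front of the deck. Bystander, leave alone. Origin at its underside.
- red_bottle: White reagent bottle with red cap, 64 mm across, 150 mm high. Bystander, leave alone. Origin at its underside.
- blue_bottle: Clear bottle with blue cap, 72 mm across, 130 mm high. Bystander, leave alone. Origin at its underside.
- amber_bottle: Amber bottle with white cap, 68 mm across, 140 mm high. Bystander, leave alone. Origin at its underside.
- beaker: Glass beaker, 76 mm across, 100 mm high. Bystander, leave alone. Origin at its underside.
- vial_tray: Blue divided tray, 120 x 90 x 45 mm. Bystander, leave alone. Origin at its underside.

How it is judged:
By the outcome, as a careful person would: the job done as asked, in the order asked, and still so for the second after the job is handed in, with the robot touching nothing.
It also fails if it takes over 72 s, if anything falls off the work surface, if the arm or the gripper's body presses on something with over 40 N, if the wrist force passes 120 N, or if a joint passes its speed limit or range.

## Working session

There is one attempt and no reset: what is moved stays moved. The work goes in short steps, Python scripts to look and compute and a tool call to move; the robot and the scene stay as the last step left them, time stands still between calls to the robot, and variables do not carry over. Pictures are saved under pics/ and viewed, at most 10 in all, crops included, and the job is handed in when it is done.

Besides the shell and the picture viewer there is one more tool, called after "Emit:" as a command line: name --argument value ..., lists and objects as JSON in quotes. step_arm: Moves the arm, as the interface text tells. Its arguments: {"type":"object","properties":{"commands":{"type":"array"},"fingers":{"type":"number"},"grip_force":{"type":"number"}},"required":["commands"]}

```bash
ls; mkdir -p pics; python3 - <<'E'
from cell import *
import cv2
print(observe())
for c in ("top","scene"):
    im=read_camera(c); cv2.imwrite(f"pics/{c}0.png",im[:,:,::-1])
    for n in ("digester","vent_post","vent_axis","lock_post","lock_axis","jar","spatula","red_bottle","blue_bottle","amber_bottle","beaker","vial_tray"):
        r=search_frame(c,n); print(c,n,[([round(float(v),4) for v in d["at"]],round(d["confidence"],2)) for d in r[:2]])
E
```

```text
pics
{'time': 0.0, 'qpos': array([ 1.02300437e+00,  3.42744435e-01,  1.52499659e+00,  4.08094827e-05,
        1.27544782e+00, -1.46023913e-01]), 'qvel': array([ 0.00030469,  0.00047276, -0.00184815,  0.00071077,  0.00172582,
       -0.00046609]), 'joint_efforts': array([ 1.96549387e-03, -4.31246102e+01, -2.44228971e+01,  7.20012467e-02,
        5.57217922e-02, -9.72514545e-05]), 'tool_pos': array([0.20506211, 0.48284836, 0.22604085]), 'tool_rot': array([-3.14001913e+00, -2.70862986e-04,  2.73981249e+00]), 'contact_force': array([ 0.47258321, -0.30069872, -0.98738069]), 'torque': array([0.01615356, 0.01863944, 0.03472363]), 'grip_force': 0.0, 'opening': 0.09145349984894632}
top digester [([0.5632, -0.049, 0.1192], 0.94)]
top vent_post [([0.5644, 0.0513, 0.1386], 0.97)]
top vent_axis [([0.5569, 0.0529, 0.1406], 0.94)]
top lock_post [([0.6047, -0.1051, 0.1418], 0.95)]
top lock_axis [([0.6061, -0.1051, 0.1408], 0.8)]
top jar [([0.6403, 0.0932, 0.1522], 0.79), ([0.4629, -0.4534, 0.0557], 0.74)]
top spatula [([0.4701, -0.0618, 0.125], 0.85), ([0.6424, 0.0985, 0.1537], 0.75)]
top red_bottle
[... 347 characters left out ...]
ster [([0.6449, -0.0378, 0.1244], 0.68), ([0.5632, 0.0535, 0.1454], 0.56)]
scene vent_post [([0.5631, 0.0562, 0.1428], 0.9)]
scene vent_axis [([0.5626, 0.0606, 0.1418], 0.76), ([0.7173, 0.3438, 0.089], 0.72)]
scene lock_post [([0.6079, 0.3825, 0.0872], 0.73), ([0.6208, -0.1049, 0.1463], 0.41)]
scene lock_axis [([0.6232, -0.1019, 0.1411], 0.9)]
scene jar [([0.6549, 0.1019, 0.1536], 0.71)]
scene spatula [([0.4714, -0.0645, 0.1242], 0.56)]
scene red_bottle []
scene blue_bottle [([0.6073, 0.3827, 0.0864], 0.82), ([0.7167, 0.3438, 0.0884], 0.21)]
scene amber_bottle [([0.717, 0.3423, 0.0875], 0.79)]
scene beaker [([0.4766, -0.4308, 0.0684], 0.88)]
scene vial_tray [([0.4531, 0.3572, 0.0287], 0.79)]
```

View pics/top0.png

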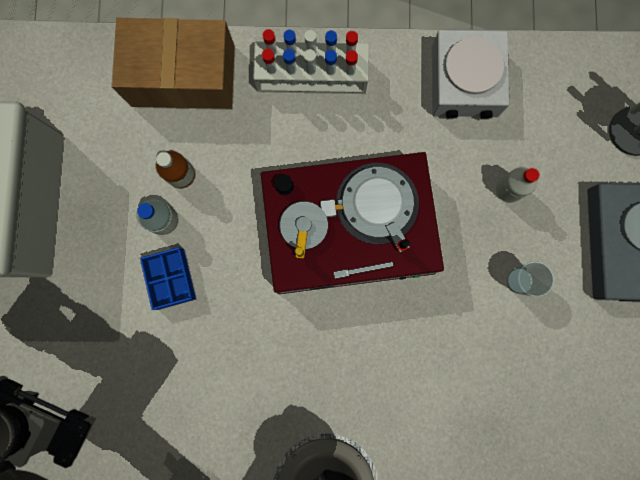

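View pics/scene0.png

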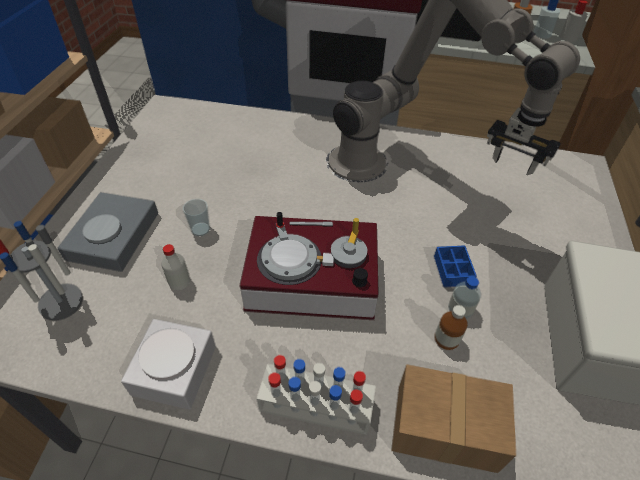

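```bash
cat > h.py <<'E'
import numpy as np, cv2
from cell import *
def px2w(c,uv,z,K=None):
    k=K or get_calibration(c); M=np.array(k["camera_matrix"]);D=np.array(k["dist_coeffs"]);T=np.array(k["world_from_camera"])
    p=cv2.undistortPoints(np.array(uv,float).reshape(-1,1,2),M,D).reshape(-1,2)
    d=np.c_[p[:,0],-p[:,1],-np.ones(len(p))]@T[:3,:3].T; o=T[:3,3]
    return o+d*((z-o[2])/d[:,2])[:,None]
def w2px(c,P):
    k=get_calibration(c); T=np.array(k["world_from_camera"])
    q=(np.array(P)-T[:3,3])@T[:3,:3]; q=q*[1,-1,-1]
    return cv2.projectPoints(q,np.zeros(3),np.zeros(3),np.array(k["camera_matrix"]),np.array(k["dist_coeffs"]))[0].reshape(-1,2)
E
python3 - <<'E'
from h import *
im=cv2.imread("pics/top0.png")
h=cv2.cvtColor(im,cv2.COLOR_BGR2HSV)
m=cv2.inRange(h,(170,120,30),(180,255,255))|cv2.inRange(h,(0,120,30),(6,255,255))
m[:, :240]=0; m[:,460:]=0; m[:140]=0; m[310:]=0
c=max(cv2.findContours(cv2.morphologyEx(m,cv2.MORPH_CLOSE,np.ones((3,3))),0,2)[0],key=cv2.contourArea)
print("deck fit px",cv2.minAreaRect(c))
box=cv2.approxPolyDP(cv2.convexHull(c),5,True).reshape(-1,2); print(box.tolist())
w=px2w("top",box,.12); print(w.round(4).tolist(), w.mean(0).round(4))
for i in range(len(w)): d=w[(i+1)%len(w)]-w[i]; print(np.linalg.norm(d).round(4),np.degrees(np.arctan2(d[1],d[0])).round(2))
cv2.imwrite("pics/crop.png",cv2.resize(im[145:295,250:450],None,fx=4,fy=4,interpolation=cv2.INTER_CUBIC))
print(get_calibration("top")["world_from_camera"][:3] )
E
```

```text
deck fit px ((350.37335205078125, 221.22650146484375), (122.76500701904297, 170.8579864501953), 82.07308197021484)
[[425, 153], [442, 270], [274, 290], [262, 172]]
[[0.7242, -0.2013, 0.12], [0.4734, -0.2356, 0.12], [0.4253, 0.1135, 0.12], [0.6755, 0.1474, 0.12]] [ 0.5746 -0.044   0.12  ]
0.2531 -172.22
0.3524 97.84
0.2524 7.72
0.3521 -82.04
[[ 1.83983079e-02  9.90545755e-01 -1.35943408e-01  3.98683335e-01]
 [-9.99811817e-01  1.90635615e-02  3.59329166e-03 -1.23530294e-03]
 [ 6.15088531e-03  1.35851715e-01  9.90710088e-01  1.23989591e+00]]
```

View pics/crop.png

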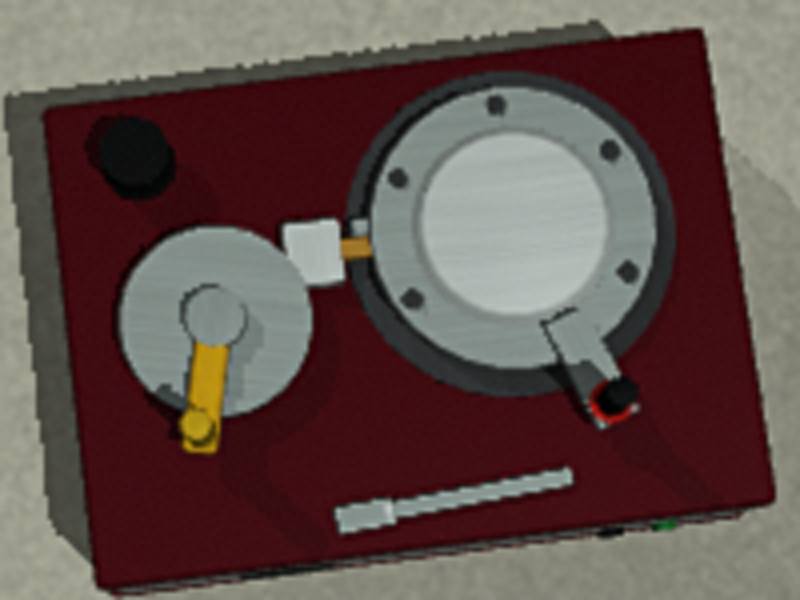

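```bash
python3 - <<'E'
from h import *
f=lambda u,v:((u+.5)/4-.5+250,(v+.5)/4-.5+145)
P={n:px2w("top",[f(*uv)],z)[0] for n,uv,z in (("va",(214,315),.153),("vp",(198,423),.197),("la",(513,222),.150),("lp",(621,391),.193),("jar",(136,150),.154))}
for n,p in P.items(): print(n,p.round(4))
yaw=0.136
for a,b in(("va","vp"),("la","lp")):
    d=P[b]-P[a]; print(np.hypot(*d[:2]).round(4), "dir rel to own -x (ccw +)", (np.arctan2(d[1],d[0])-(yaw+np.pi)+np.pi)%(2*np.pi)-np.pi)
c=np.array([.5746,-.044]);R=np.array([[np.cos(yaw),-np.sin(yaw)],[np.sin(yaw),np.cos(yaw)]])
for n in P: print(n,"own",((P[n][:2]-c)@R).round(4))
for n in ("vent_post","lock_post"):
  for cam in ("top","scene"): print(n,w2px(cam,[P["vp" if n[0]=="v" else "lp"]]).round(1))
T=get_calibration("wrist"); o=observe()
print(T["world_from_camera"].round(3),o["tool_pos"],o["tool_rot"],o["time"])
E
```

```text
va [0.5613 0.0551 0.153 ]
vp [0.5012 0.0592 0.197 ]
la [ 0.6133 -0.0981  0.15  ]
lp [ 0.5214 -0.1479  0.193 ]
jar [0.6466 0.0975 0.154 ]
0.0602 dir rel to own -x (ccw +) -0.2049994747047701
0.1046 dir rel to own -x (ccw +) 0.3607108859992296
va own [0.0002 0.0999]
vp own [-0.0587  0.1122]
la own [ 0.031  -0.0589]
lp own [-0.0668 -0.0958]
jar own [0.0905 0.1304]
vent_post [[299.1 250.4]]
vent_post [[355.6 218.9]]
lock_post [[404.9 242.4]]
lock_post [[279.6 212.9]]
[[ 0.391 -0.886 -0.25   0.137]
 [ 0.92   0.376  0.107  0.512]
 [-0.001 -0.272  0.962  0.384]
 [ 0.     0.     0.     1.   ]] [0.20530133 0.48319824 0.22674299] [ 3.14151383e+00 -3.23288790e-06  2.73979680e+00] 1.3
```

Emit:
step_arm --commands '[{"translation": [-21.9,-13.7,-2.5],"roll": 0},{"translation": [-21.9,-13.7,-2.5],"roll": 0},{"translation": [-21.9,-13.7,-2.5],"roll": 0},{"translation": [-21.9,-13.7,-2.5],"roll": 0},{"translation": [-21.9,-13.7,-2.5],"roll": 0},{"translation": [-21.9,-13.7,-2.5],"roll": 0},{"translation": [-21.9,-13.7,-2.5],"roll": 0},{"translation": [-21.9,-13.7,-2.5],"roll": 0},{"translation": [-21.9,-13.7,-2.5],"roll": 0},{"translation": [-21.9,-13.7,-2.5],"roll": 0},{"translation": [-21.9,-13.7,-2.5],"roll": 0},{"translation": [-21.9,-13.7,-2.5],"roll": 0},{"translation": [-21.9,-13.7,-2.5],"roll": 0},{"translation": [-21.9,-13.7,-2.5],"roll": 0},{"translation": [-21.9,-13.7,-2.5],"roll": 0},{"translation": [-21.9,-13.7,-2.5],"roll": 0},{"translation": [-21.9,-13.7,-2.5],"roll": 0},{"translation": [-21.9,-13.7,-2.5],"roll": 0},{"translation": [-21.9,-13.7,-2.5],"roll": 0},{"translation": [-21.9,-13.7,-2.5],"roll": 0}]' --fingers 0.5 --grip_force 3

```text
time: 2.97
tool_pos: [0.5019, 0.0585, 0.2769]
tool_rot: [3.141, 0.0, 2.74]
contact_force: [-0.0, 0.1, 0.0]
opening: 0.046
grip_force: 0.0
```

Emit:
step_arm --commands '[{"translation": [0,0,0],"roll": -0.083},{"translation": [0,0,0],"roll": -0.083},{"translation": [0,0,0],"roll": -0.083},{"translation": [0,0,0],"roll": -0.083},{"translation": [0,0,0],"roll": 0},{"translation": [0,0,0],"roll": 0},{"translation": [0,0,0],"roll": 0}]'

```text
time: 3.55
tool_pos: [0.5012, 0.0598, 0.2767]
tool_rot: [3.141, 0.0, 3.069]
contact_force: [-1.3, -0.0, 0.0]
opening: 0.0455
grip_force: 0.0
```

```bash
python3 - <<'E'
from h import *
im=read_camera("wrist"); cv2.imwrite("pics/w1.png",im[:,:,::-1])
print(observe()["tool_pos"],observe()["tool_rot"],observe()["time"])
print(w2px("wrist",[[.5012,.0592,.197],[.5613,.0551,.153],[.5214,-.1479,.193]]).round(1))
E
```

```text
[0.501249   0.05980011 0.2767447 ] [3.14152845e+00 8.43889905e-05 3.06999063e+00] 3.6
[[322.8 249.7]
 [323.1 304.1]
 [ 24.5 296.6]]
```

View pics/w1.png

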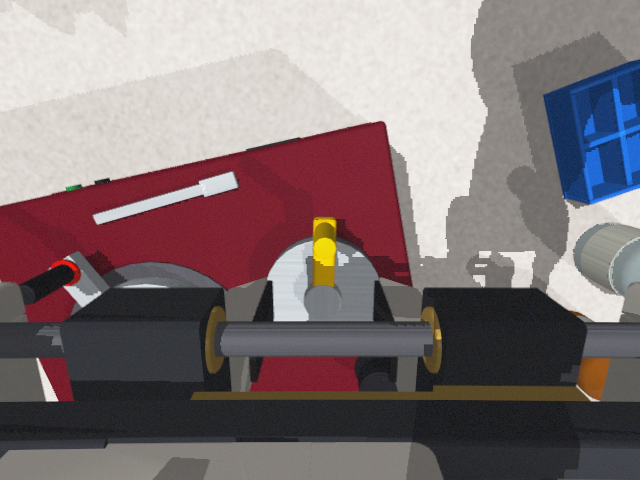

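Emit:
step_arm --commands '[{"translation": [0,0,25],"roll": 0},{"translation": [0,0,30],"roll": 0},{"translation": [0,0,30],"roll": 0},{"translation": [0,0,15],"roll": 0},{"translation": [0,0,7],"roll": 0},{"translation": [0,0,0],"roll": 0},{"translation": [0,0,0],"roll": 0}]'

```text
time: 4.18
tool_pos: [0.5018, 0.0598, 0.1704]
tool_rot: [3.141, 0.001, 3.071]
contact_force: [-0.1, -0.5, 0.8]
opening: 0.0458
grip_force: 0.0
```

Emit:
step_arm --commands '[{"translation": [0,0,0],"roll": 0},{"translation": [0,0,0],"roll": 0},{"translation": [0,0,0],"roll": 0},{"translation": [0,0,0],"roll": 0},{"translation": [0,0,0],"roll": 0},{"translation": [0,0,0],"roll": 0}]' --fingers 0.21 --grip_force 5

```text
time: 4.68
tool_pos: [0.5013, 0.0598, 0.1699]
tool_rot: [3.142, 0.0, 3.072]
contact_force: [-0.1, -0.6, -0.1]
opening: 0.0196
grip_force: 0.0
```

Emit:
step_arm --commands '[{"translation": [0,1.5,0],"roll": 0.0},{"translation": [-0.03,2,0],"roll": 0.033},{"translation": [-0.03,2,0],"roll": 0.033},{"translation": [-0.03,2,0],"roll": 0.033},{"translation": [-0.03,2,0],"roll": 0.033},{"translation": [-0.03,2,0],"roll": 0.033}]'

```text
time: 5.18
tool_pos: [0.5031, 0.0707, 0.1697]
tool_rot: [-3.141, 0.001, 2.905]
contact_force: [0.2, -1.8, -0.7]
opening: 0.0189
grip_force: 1.3
```

Emit:
step_arm --commands '[{"translation": [-0.03,2,0],"roll": 0.033},{"translation": [-0.03,2,0],"roll": 0.033},{"translation": [-0.03,2,0],"roll": 0.033},{"translation": [-0.03,2,0],"roll": 0.033},{"translation": [-0.03,2,0],"roll": 0.033},{"translation": [-0.03,2,0],"roll": 0.033},{"translation": [-0.03,2,0],"roll": 0.033},{"translation": [-0.03,2,0],"roll": 0.033},{"translation": [-0.03,2,0],"roll": 0.033},{"translation": [-0.03,2,0],"roll": 0.033},{"translation": [-0.03,2,0],"roll": 0.033},{"translation": [-0.03,2,0],"roll": 0.033}]'

```text
time: 6.18
tool_pos: [0.5129, 0.0923, 0.1697]
tool_rot: [-3.141, 0.001, 2.509]
contact_force: [-1.0, -2.5, 0.1]
opening: 0.0194
grip_force: 1.3
```

Emit:
step_arm --commands '[{"translation": [0,0,0],"roll": 0}]'

```text
time: 6.27
tool_pos: [0.513, 0.0928, 0.1697]
tool_rot: [-3.141, 0.0, 2.51]
contact_force: [-0.6, -0.4, -0.5]
opening: 0.0196
grip_force: 0.4
```

Emit:
step_arm --commands '[{"translation": [-0.03,2,0],"roll": 0.033},{"translation": [-0.03,2,0],"roll": 0.033},{"translation": [-0.03,2,0],"roll": 0.033},{"translation": [-0.03,2,0],"roll": 0.033},{"translation": [-0.03,2,0],"roll": 0.033}]'

```text
time: 6.68
tool_pos: [0.5192, 0.0999, 0.1696]
tool_rot: [-3.141, 0.0, 2.345]
contact_force: [-1.0, -2.6, -0.8]
opening: 0.0195
grip_force: 1.3
```

Emit:
step_arm --commands '[{"translation": [-0.03,1,0],"roll": 0.0167},{"translation": [-0.03,1,0],"roll": 0.0167}]'

```text
time: 6.85
tool_pos: [0.5207, 0.1014, 0.1696]
tool_rot: [-3.141, 0.0, 2.312]
contact_force: [-1.7, -2.6, -0.1]
opening: 0.0193
grip_force: 1.2
```

Emit:
step_arm --commands '[{"translation": [-0.03,1,0],"roll": 0.0167},{"translation": [-0.03,1,0],"roll": 0.0167}]'

```text
time: 7.02
tool_pos: [0.5223, 0.1029, 0.1696]
tool_rot: [-3.141, -0.0, 2.278]
contact_force: [-1.0, -3.2, -0.4]
opening: 0.0191
grip_force: 1.2
```

Emit:
step_arm --commands '[{"translation": [-0.03,1,0],"roll": 0.0167},{"translation": [-0.03,1,0],"roll": 0.0167}]'

```text
time: 7.18
tool_pos: [0.5239, 0.1042, 0.1696]
tool_rot: [-3.141, -0.0, 2.244]
contact_force: [-0.8, -2.9, -0.7]
opening: 0.0191
grip_force: 1.2
```

Emit:
step_arm --commands '[{"translation": [-0.03,1,0],"roll": 0.0167},{"translation": [-0.03,1,0],"roll": 0.0167}]'

```text
time: 7.35
tool_pos: [0.5256, 0.1055, 0.1697]
tool_rot: [-3.141, -0.0, 2.211]
contact_force: [-0.9, -3.7, -1.2]
opening: 0.0194
grip_force: 1.2
```

Emit:
step_arm --commands '[{"translation": [-0.03,1,0],"roll": 0.0167},{"translation": [-0.03,1,0],"roll": 0.0167}]'

```text
time: 7.52
tool_pos: [0.5272, 0.1066, 0.1697]
tool_rot: [-3.142, -0.0, 2.177]
contact_force: [-1.3, -2.4, -0.3]
opening: 0.0193
grip_force: 1.2
```

Emit:
step_arm --commands '[{"translation": [-0.03,1,0],"roll": 0.0167},{"translation": [-0.03,1,0],"roll": 0.0167}]'

```text
time: 7.68
tool_pos: [0.5289, 0.1077, 0.1697]
tool_rot: [-3.142, -0.0, 2.144]
contact_force: [-1.6, -2.4, -0.1]
opening: 0.0195
grip_force: 1.2
```

Emit:
step_arm --commands '[{"translation": [-0.03,1,0],"roll": 0.0167},{"translation": [-0.03,1,0],"roll": 0.0167}]'

```text
time: 7.85
tool_pos: [0.5306, 0.1087, 0.1697]
tool_rot: [-3.142, -0.0, 2.11]
contact_force: [-0.7, -2.4, -0.1]
opening: 0.0194
grip_force: 1.2
```

Emit:
step_arm --commands '[{"translation": [-0.03,1,0],"roll": 0.0167},{"translation": [-0.03,1,0],"roll": 0.0167}]'

```text
time: 8.02
tool_pos: [0.5324, 0.1097, 0.1697]
tool_rot: [-3.142, -0.0, 2.077]
contact_force: [-1.3, -2.0, -0.7]
opening: 0.0197
grip_force: 1.2
```

Emit:
step_arm --commands '[{"translation": [-0.03,1,0],"roll": 0.0167},{"translation": [-0.03,1,0],"roll": 0.0167}]'

```text
time: 8.18
tool_pos: [0.5342, 0.1106, 0.1697]
tool_rot: [-3.142, -0.0, 2.043]
contact_force: [-0.9, -2.5, -1.7]
opening: 0.0194
grip_force: 1.2
```

Emit:
step_arm --commands '[{"translation": [-0.03,1,0],"roll": 0.0167},{"translation": [-0.03,1,0],"roll": 0.0167}]'

```text
time: 8.35
tool_pos: [0.536, 0.1114, 0.1697]
tool_rot: [-3.142, -0.0, 2.01]
contact_force: [-1.0, -2.5, -1.1]
opening: 0.019
grip_force: 1.2
```

Emit:
step_arm --commands '[{"translation": [-0.03,1,0],"roll": 0.0167},{"translation": [-0.03,1,0],"roll": 0.0167}]'

```text
time: 8.52
tool_pos: [0.5376, 0.1121, 0.1697]
tool_rot: [-3.141, -0.0, 1.977]
contact_force: [-3.7, -3.8, 0.5]
opening: 0.0191
grip_force: 2.2
```

Emit:
step_arm --commands '[{"translation": [-0.03,1,0],"roll": 0.0167},{"translation": [-0.03,1,0],"roll": 0.0167}]'

```text
time: 8.68
tool_pos: [0.5393, 0.1127, 0.1697]
tool_rot: [-3.141, -0.0, 1.943]
contact_force: [-2.8, -3.0, 0.0]
opening: 0.0193
grip_force: 2.2
```

Emit:
step_arm --commands '[{"translation": [-0.03,1,0],"roll": 0.0167},{"translation": [-0.03,1,0],"roll": 0.0167}]'

```text
time: 8.85
tool_pos: [0.5414, 0.1135, 0.1697]
tool_rot: [-3.141, -0.0, 1.91]
contact_force: [-3.4, -3.1, -0.2]
opening: 0.0191
grip_force: 2.2
```

Emit:
step_arm --commands '[{"translation": [-0.03,1,0],"roll": 0.0167}]'

```text
time: 8.93
tool_pos: [0.5424, 0.1138, 0.1697]
tool_rot: [-3.141, -0.0, 1.893]
contact_force: [-4.0, -3.0, 0.2]
opening: 0.0195
grip_force: 2.1
```

Emit:
step_arm --commands '[{"translation": [-0.03,1,0],"roll": 0.0167}]'

```text
time: 9.02
tool_pos: [0.5434, 0.1141, 0.1697]
tool_rot: [-3.141, -0.0, 1.877]
contact_force: [-3.6, -3.1, -0.3]
opening: 0.0191
grip_force: 2.1
```

Emit:
step_arm --commands '[{"translation": [-0.03,1,0],"roll": 0.0167}]'

```text
time: 9.1
tool_pos: [0.5444, 0.1144, 0.1697]
tool_rot: [-3.141, -0.0, 1.86]
contact_force: [-3.6, -2.5, -0.4]
opening: 0.0195
grip_force: 2.1
```

Emit:
step_arm --commands '[{"translation": [-0.03,0.7,0],"roll": 0.012}]'

```text
time: 9.18
tool_pos: [0.5452, 0.1146, 0.1697]
tool_rot: [3.142, -0.0, 1.848]
contact_force: [-3.4, -3.1, -1.1]
opening: 0.0192
grip_force: 1.9
```

Emit:
step_arm --commands '[{"translation": [-0.03,0.7,0],"roll": 0.012}]'

```text
time: 9.27
tool_pos: [0.5459, 0.1148, 0.1697]
tool_rot: [3.142, -0.0, 1.836]
contact_force: [-2.5, -2.9, -0.9]
opening: 0.0193
grip_force: 1.9
```

Emit:
step_arm --commands '[{"translation": [-0.03,0.7,0],"roll": 0.012}]'

```text
time: 9.35
tool_pos: [0.5465, 0.115, 0.1697]
tool_rot: [-3.142, -0.0, 1.824]
contact_force: [-2.5, -3.1, 0.5]
opening: 0.0194
grip_force: 2.0
```

Emit:
step_arm --commands '[{"translation": [-0.02,0.7,0],"roll": 0.012}]'

```text
time: 9.43
tool_pos: [0.5471, 0.1151, 0.1697]
tool_rot: [-3.141, -0.0, 1.812]
contact_force: [-5.2, -3.7, -0.2]
opening: 0.0196
grip_force: 2.5
```

Emit:
step_arm --commands '[{"translation": [-0.02,0.5,0],"roll": 0.008}]'

```text
time: 9.52
tool_pos: [0.5474, 0.1151, 0.1696]
tool_rot: [-3.141, -0.0, 1.804]
contact_force: [-5.2, -3.7, 0.5]
opening: 0.0194
grip_force: 2.9
```

Emit:
step_arm --commands '[{"translation": [-0.02,0.5,0],"roll": 0.008}]'

```text
time: 9.6
tool_pos: [0.5476, 0.1151, 0.1696]
tool_rot: [-3.14, -0.0, 1.797]
contact_force: [-5.4, -3.8, 1.5]
opening: 0.0191
grip_force: 3.4
```

Emit:
step_arm --commands '[{"translation": [0,0.5,0],"roll": 0.0}]'

```text
time: 9.68
tool_pos: [0.5478, 0.1152, 0.1696]
tool_rot: [-3.139, -0.0, 1.797]
contact_force: [-6.9, -4.2, 0.8]
opening: 0.0192
grip_force: 3.9
```

Emit:
step_arm --commands '[{"translation": [0,0.5,0],"roll": 0.0}]'

```text
time: 9.77
tool_pos: [0.548, 0.1153, 0.1696]
tool_rot: [-3.139, -0.0, 1.797]
contact_force: [-8.6, -4.6, 1.6]
opening: 0.0189
grip_force: 4.5
```

Emit:
step_arm --commands '[{"translation": [0,0.3,0],"roll": 0.0},{"translation": [0,0,0],"roll": 0.0}]'

```text
time: 9.93
tool_pos: [0.548, 0.1153, 0.1696]
tool_rot: [-3.138, -0.0, 1.797]
contact_force: [-8.3, -4.9, 2.3]
opening: 0.0192
grip_force: 4.4
```

Emit:
step_arm --commands '[{"translation": [0,-1.5,0],"roll": 0},{"translation": [0,-1.5,0],"roll": 0},{"translation": [0,0,0],"roll": 0}]'

```text
time: 10.18
tool_pos: [0.547, 0.1153, 0.1701]
tool_rot: [3.14, -0.001, 1.797]
contact_force: [-1.2, -0.0, -0.2]
opening: 0.0195
grip_force: 0.6
```

Emit:
step_arm --commands '[{"translation": [0,0,0],"roll": 0},{"translation": [0,0,0],"roll": 0},{"translation": [0,0,0],"roll": 0},{"translation": [0,0,0],"roll": 0}]' --fingers 0.5

```text
time: 10.52
tool_pos: [0.5468, 0.115, 0.1699]
tool_rot: [3.141, -0.0, 1.798]
contact_force: [0.2, 0.7, -0.2]
opening: 0.0416
grip_force: 0.0
```

Emit:
step_arm --commands '[{"translation": [0,0,-15],"roll": 0},{"translation": [0,0,-25],"roll": 0},{"translation": [0,0,-25],"roll": 0},{"translation": [0,0,-25],"roll": 0},{"translation": [0,0,0],"roll": 0},{"translation": [0,0,0],"roll": 0}]'

```text
time: 11.02
tool_pos: [0.5472, 0.115, 0.2611]
tool_rot: [3.138, 0.0, 1.798]
contact_force: [-0.2, -0.0, -0.1]
opening: 0.046
grip_force: 0.0
```

```bash
python3 - <<'E'
from h import *
im=read_camera("wrist"); cv2.imwrite("pics/w2.png",im[:,:,::-1])
print(observe()["tool_pos"],observe()["tool_rot"],observe()["time"])
for th in (1.38,1.42,1.46,1.5):
    a=0.136+np.pi-th; print(th,w2px("wrist",[[.5613+.06*np.cos(a),.0551+.06*np.sin(a),.197]]).round(1))
E
```

```text
[0.54647538 0.11491678 0.25964764] [ 3.14098404e+00 -7.93182856e-05  1.79749815e+00] 11.0667
1.38 [[316.2 259.5]]
1.42 [[320.  259.2]]
1.46 [[323.9 259.1]]
1.5 [[327.8 259.1]]
```

View pics/w2.png

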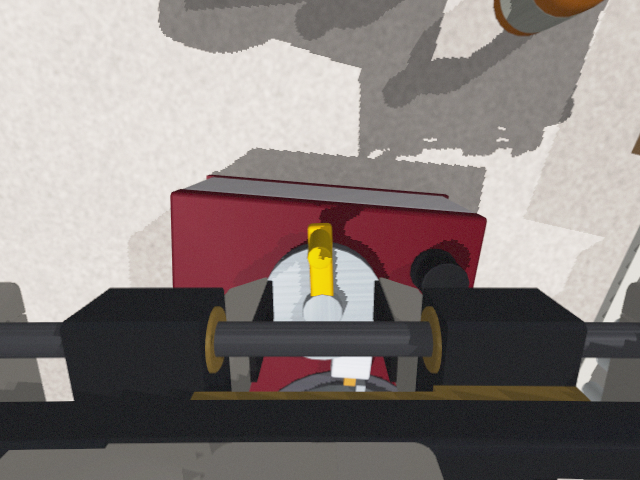

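Emit:
step_arm --commands '[{"translation": [-20.8,-7,0],"roll": 0},{"translation": [-20.8,-7,0],"roll": 0},{"translation": [-20.8,-7,0],"roll": 0},{"translation": [-20.8,-7,0],"roll": 0},{"translation": [-20.8,-7,0],"roll": 0},{"translation": [-20.8,-7,0],"roll": 0},{"translation": [-20.8,-7,0],"roll": 0},{"translation": [-20.8,-7,0],"roll": 0},{"translation": [-20.8,-7,0],"roll": 0},{"translation": [-20.8,-7,0],"roll": 0},{"translation": [-20.8,-7,0],"roll": 0},{"translation": [-20.8,-7,0],"roll": 0},{"translation": [0,0,0],"roll": 0}]'

```text
time: 12.15
tool_pos: [0.5198, -0.1504, 0.2579]
tool_rot: [-3.139, -0.0, 1.794]
contact_force: [-0.7, 0.2, 0.1]
opening: 0.0463
grip_force: 0.0
```

Emit:
step_arm --commands '[{"translation": [0,0,0],"roll": 0.109},{"translation": [0,0,0],"roll": 0.109},{"translation": [0,0,0],"roll": 0.109},{"translation": [0,0,0],"roll": 0.109},{"translation": [0,0,0],"roll": 0.109},{"translation": [0,0,0],"roll": 0.109},{"translation": [0,0,0],"roll": 0.109},{"translation": [0,0,0],"roll": 0.109},{"translation": [0,0,0],"roll": 0.109},{"translation": [0,0,0],"roll": 0.109},{"translation": [0,0,0],"roll": 0.109},{"translation": [0,0,0],"roll": 0.109},{"translation": [0,0,0],"roll": 0},{"translation": [0,0,0],"roll": 0},{"translation": [0,0,0],"roll": 0}]'

```text
time: 13.4
tool_pos: [0.5205, -0.1468, 0.2591]
tool_rot: [-3.141, 0.001, 0.493]
contact_force: [-0.0, -0.2, 0.2]
opening: 0.0459
grip_force: 0.0
```

```bash
python3 - <<'E'
from h import *
im=read_camera("wrist"); cv2.imwrite("pics/w3.png",im[:,:,::-1])
print(observe()["tool_pos"],observe()["tool_rot"],observe()["time"],observe()["qpos"])
print(w2px("wrist",[[.521,-.1475,.193],[.6133,-.0981,.15]]).round(1))
E
```

```text
[ 0.52062112 -0.14691423  0.25925968] [-3.14081941e+00  3.49156919e-04  4.92242874e-01] 13.45 [-4.16863209e-01  3.48952714e-01  1.42256985e+00  2.03706614e-04
  1.37089468e+00  6.61649845e-01]
[[324.3 253.6]
 [324.4  81.8]]
```

View pics/w3.png

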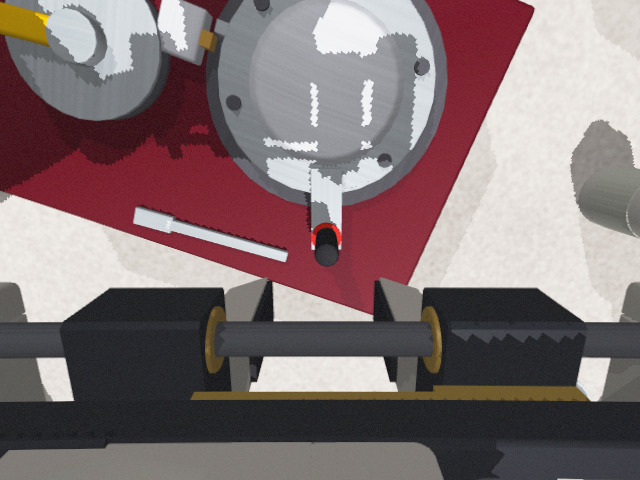

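Emit:
step_arm --commands '[{"translation": [0,0,25],"roll": 0},{"translation": [0,0,30],"roll": 0},{"translation": [0,0,25],"roll": 0},{"translation": [0,0,10],"roll": 0},{"translation": [0,0,4],"roll": 0},{"translation": [0,0,0],"roll": 0},{"translation": [0,0,0],"roll": 0}]'

```text
time: 14.03
tool_pos: [0.5215, -0.1475, 0.1669]
tool_rot: [3.14, -0.001, 0.49]
contact_force: [0.1, 0.4, 1.4]
opening: 0.0461
grip_force: 0.0
```

Emit:
step_arm --commands '[{"translation": [0,0,0],"roll": 0},{"translation": [0,0,0],"roll": 0},{"translation": [0,0,0],"roll": 0},{"translation": [0,0,0],"roll": 0},{"translation": [0,0,0],"roll": 0},{"translation": [0,0,0],"roll": 0}]' --fingers 0.21

```text
time: 14.53
tool_pos: [0.5208, -0.1473, 0.1659]
tool_rot: [3.141, -0.0, 0.489]
contact_force: [0.4, 0.1, -0.2]
opening: 0.0199
grip_force: 0.0
```

Emit:
step_arm --commands '[{"translation": [0,1.5,0],"roll": 0},{"translation": [0,1,0],"roll": -0.01},{"translation": [0,1,0],"roll": -0.01}]'

```text
time: 14.78
tool_pos: [0.5224, -0.1502, 0.1657]
tool_rot: [-3.141, -0.0, 0.51]
contact_force: [-1.1, 2.8, 1.6]
opening: 0.019
grip_force: 1.4
```

Emit:
step_arm --commands '[{"translation": [0.01,1,0],"roll": -0.01},{"translation": [0.01,1,0],"roll": -0.01}]'

```text
time: 14.95
tool_pos: [0.5232, -0.1516, 0.1657]
tool_rot: [-3.14, -0.0, 0.531]
contact_force: [-1.6, 2.7, 2.2]
opening: 0.0196
grip_force: 1.5
```

Emit:
step_arm --commands '[{"translation": [0.01,1,0],"roll": -0.01},{"translation": [0.01,1,0],"roll": -0.01}]'

```text
time: 15.12
tool_pos: [0.5243, -0.1536, 0.1656]
tool_rot: [-3.141, -0.0, 0.551]
contact_force: [-1.3, 2.2, 1.3]
opening: 0.0192
grip_force: 1.5
```

Emit:
step_arm --commands '[{"translation": [0.03,2.5,0],"roll": -0.0238},{"translation": [0.03,2.5,0],"roll": -0.0238},{"translation": [0.03,2.5,0],"roll": -0.0238},{"translation": [0.03,2.5,0],"roll": -0.0238},{"translation": [0.03,2.5,0],"roll": -0.0238},{"translation": [0.03,2.5,0],"roll": -0.0238},{"translation": [0.03,2.5,0],"roll": -0.0238},{"translation": [0.03,2.5,0],"roll": -0.0238},{"translation": [0.03,2.5,0],"roll": -0.0238},{"translation": [0.03,2.5,0],"roll": -0.0238},{"translation": [0.03,2.5,0],"roll": -0.0238},{"translation": [0.03,2.5,0],"roll": -0.0238},{"translation": [0.03,2.5,0],"roll": -0.0238},{"translation": [0.03,2.5,0],"roll": -0.0238},{"translation": [0.03,2.5,0],"roll": -0.0238},{"translation": [0.03,2.5,0],"roll": -0.0238},{"translation": [0.03,2.5,0],"roll": -0.0238},{"translation": [0.03,2.5,0],"roll": -0.0238},{"translation": [0.03,2.5,0],"roll": -0.0238},{"translation": [0.03,2.5,0],"roll": -0.0238}]'

```text
time: 16.78
tool_pos: [0.5597, -0.1888, 0.1657]
tool_rot: [-3.141, -0.0, 1.028]
contact_force: [-1.7, 2.3, 0.7]
opening: 0.0194
grip_force: 1.5
```

Emit:
step_arm --commands '[{"translation": [0.03,2.5,0],"roll": -0.0238},{"translation": [0.03,2.5,0],"roll": -0.0238},{"translation": [0.03,2.5,0],"roll": -0.0238},{"translation": [0.03,2.5,0],"roll": -0.0238},{"translation": [0.03,2.5,0],"roll": -0.0238},{"translation": [0.03,2.5,0],"roll": -0.0238},{"translation": [0.03,2.5,0],"roll": -0.0238},{"translation": [0.03,2.5,0],"roll": -0.0238},{"translation": [0.03,2.5,0],"roll": -0.0238},{"translation": [0.03,2.5,0],"roll": -0.0238},{"translation": [0.03,2.5,0],"roll": -0.0238},{"translation": [0.03,2.5,0],"roll": -0.0238},{"translation": [0.03,2.5,0],"roll": -0.0238},{"translation": [0.03,2.5,0],"roll": -0.0238},{"translation": [0.03,2.5,0],"roll": -0.0238},{"translation": [0.03,2.5,0],"roll": -0.0238},{"translation": [0.03,2.5,0],"roll": -0.0238},{"translation": [0.03,2.5,0],"roll": -0.0238}]'

```text
time: 18.28
tool_pos: [0.6019, -0.2033, 0.1656]
tool_rot: [-3.141, -0.0, 1.456]
contact_force: [-2.4, 1.7, -0.1]
opening: 0.0192
grip_force: 1.5
```

Emit:
step_arm --commands '[{"translation": [0.02,2,0],"roll": -0.019},{"translation": [0.02,2,0],"roll": -0.019},{"translation": [0.02,2,0],"roll": -0.019},{"translation": [0.02,2,0],"roll": -0.019},{"translation": [0.02,2,0],"roll": -0.019}]'

```text
time: 18.7
tool_pos: [0.6118, -0.2039, 0.1656]
tool_rot: [-3.141, -0.0, 1.551]
contact_force: [-3.5, 2.4, -0.5]
opening: 0.0193
grip_force: 1.4
```

Emit:
step_arm --commands '[{"translation": [0.02,2,0],"roll": -0.019},{"translation": [0.02,2,0],"roll": -0.019},{"translation": [0.02,2,0],"roll": -0.019},{"translation": [0.02,2,0],"roll": -0.019},{"translation": [0.02,2,0],"roll": -0.019}]'

```text
time: 19.12
tool_pos: [0.6219, -0.2036, 0.1657]
tool_rot: [-3.142, -0.0, 1.646]
contact_force: [-2.3, 2.2, -0.7]
opening: 0.0194
grip_force: 1.4
```

Emit:
step_arm --commands '[{"translation": [0.01,1,0],"roll": -0.0095},{"translation": [0.01,1,0],"roll": -0.0095}]'

```text
time: 19.28
tool_pos: [0.6239, -0.2036, 0.1657]
tool_rot: [3.142, 0.0, 1.664]
contact_force: [-3.0, 1.4, -0.5]
opening: 0.0194
grip_force: 1.4
```

Emit:
step_arm --commands '[{"translation": [0.01,1,0],"roll": -0.0095}]'

```text
time: 19.37
tool_pos: [0.6248, -0.2034, 0.1657]
tool_rot: [-3.142, 0.0, 1.673]
contact_force: [-3.5, 2.3, -0.8]
opening: 0.0194
grip_force: 1.4
```

Emit:
step_arm --commands '[{"translation": [0.01,1,0],"roll": -0.0095}]'

```text
time: 19.45
tool_pos: [0.6257, -0.2033, 0.1657]
tool_rot: [-3.142, -0.0, 1.683]
contact_force: [-1.9, 1.1, -0.7]
opening: 0.0196
grip_force: 1.4
```

Emit:
step_arm --commands '[{"translation": [0.01,0.7,0],"roll": -0.0067}]'

```text
time: 19.53
tool_pos: [0.6265, -0.2032, 0.1657]
tool_rot: [3.142, 0.0, 1.689]
contact_force: [-2.7, 1.8, -0.8]
opening: 0.0194
grip_force: 1.4
```

Emit:
step_arm --commands '[{"translation": [0.01,0.7,0],"roll": -0.0067}]'

```text
time: 19.62
tool_pos: [0.6271, -0.2031, 0.1657]
tool_rot: [3.142, 0.0, 1.696]
contact_force: [-2.4, 1.0, 0.2]
opening: 0.0194
grip_force: 1.4
```

Emit:
step_arm --commands '[{"translation": [0.01,0.7,0],"roll": -0.0067}]'

```text
time: 19.7
tool_pos: [0.6278, -0.203, 0.1657]
tool_rot: [-3.142, 0.0, 1.703]
contact_force: [-2.8, 1.6, -1.0]
opening: 0.0193
grip_force: 1.4
```

Emit:
step_arm --commands '[{"translation": [0.01,0.5,0],"roll": -0.0047}]'

```text
time: 19.78
tool_pos: [0.6281, -0.203, 0.1656]
tool_rot: [-3.141, -0.0, 1.707]
contact_force: [-5.0, 1.2, 0.8]
opening: 0.0193
grip_force: 2.4
```

Emit:
step_arm --commands '[{"translation": [0,0.5,0],"roll": 0}]'

```text
time: 19.87
tool_pos: [0.6281, -0.203, 0.1656]
tool_rot: [-3.14, -0.0, 1.707]
contact_force: [-7.5, 1.0, 1.0]
opening: 0.0194
grip_force: 3.5
```

Emit:
step_arm --commands '[{"translation": [0,0.5,0],"roll": 0}]'

```text
time: 19.95
tool_pos: [0.6282, -0.203, 0.1656]
tool_rot: [-3.139, -0.0, 1.707]
contact_force: [-9.4, 1.0, 1.6]
opening: 0.0194
grip_force: 4.4
```

Emit:
step_arm --commands '[{"translation": [0,0.5,0],"roll": 0},{"translation": [0,0,0],"roll": 0}]'

```text
time: 20.12
tool_pos: [0.6282, -0.203, 0.1656]
tool_rot: [-3.138, -0.001, 1.707]
contact_force: [-10.1, 1.6, 2.3]
opening: 0.019
grip_force: 4.6
```

Emit:
step_arm --commands '[{"translation": [0,-1.5,0],"roll": 0},{"translation": [0,-1.5,0],"roll": 0},{"translation": [0,0,0],"roll": 0}]'

```text
time: 20.37
tool_pos: [0.6275, -0.2035, 0.1663]
tool_rot: [3.139, 0.001, 1.707]
contact_force: [0.5, 0.3, 0.4]
opening: 0.0192
grip_force: 0.0
```

Emit:
step_arm --commands '[{"translation": [0,0,0],"roll": 0},{"translation": [0,0,0],"roll": 0},{"translation": [0,0,0],"roll": 0},{"translation": [0,0,0],"roll": 0},{"translation": [0,0,0],"roll": 0}]' --fingers 0.5

```text
time: 20.78
tool_pos: [0.6269, -0.2031, 0.1657]
tool_rot: [3.141, -0.0, 1.707]
contact_force: [0.5, 0.1, -0.2]
opening: 0.0448
grip_force: 0.0
```

Emit:
step_arm --commands '[{"translation": [0,0,-15],"roll": 0},{"translation": [0,0,-25],"roll": 0},{"translation": [0,0,-25],"roll": 0},{"translation": [0,0,-25],"roll": 0},{"translation": [-25,0,-25],"roll": 0},{"translation": [-35,0,-15],"roll": 0},{"translation": [-35,0,0],"roll": 0},{"translation": [-35,0,0],"roll": 0},{"translation": [0,0,0],"roll": 0},{"translation": [0,0,0],"roll": 0}]'

```text
time: 21.62
tool_pos: [0.6439, -0.334, 0.2939]
tool_rot: [-3.14, -0.001, 1.704]
contact_force: [-0.1, 0.7, 0.7]
opening: 0.0458
grip_force: 0.0
```

```bash
python3 - <<'E'
from h import *
im=read_camera("top"); cv2.imwrite("pics/top1.png",cv2.resize(im[125:305,240:480,::-1],None,fx=3.3,fy=3.3,interpolation=cv2.INTER_CUBIC))
print(observe())
for n,c,r,a,z in (("vent",(.5613,.0551),.06,3.278-1.42,.197),("lock",(.6133,-.0981),.105,3.628+1.2,.193)):
    p=w2px("top",[[c[0]+r*np.cos(a),c[1]+r*np.sin(a),z]]); print(n,((p-[240,125])*3.3).round(0))
E
```

```text
{'time': 21.6667, 'qpos': array([-5.82100224e-01,  7.34131079e-01,  6.78000574e-01,  5.49707357e-04,
        1.73091120e+00, -7.16828507e-01]), 'qvel': array([ 0.03281817, -0.03031228,  0.01808071,  0.00259629, -0.00205412,
        0.00050224]), 'joint_efforts': array([-1.86101496e+00, -6.29444146e+01, -2.69686300e+01, -1.25441635e-01,
        4.47083940e-02, -3.27727909e-02]), 'tool_pos': array([ 0.6442248 , -0.33234251,  0.29468972]), 'tool_rot': array([-3.14085600e+00, -1.36197491e-03,  1.70561136e+00]), 'contact_force': array([-0.18198055,  0.23029128, -0.23767924]), 'torque': array([-0.11881702,  0.05758413, -0.01070275]), 'grip_force': 0.0, 'opening': 0.045671352191705566}
vent [[107. 340.]]
lock [[634. 218.]]
```

View pics/top1.png

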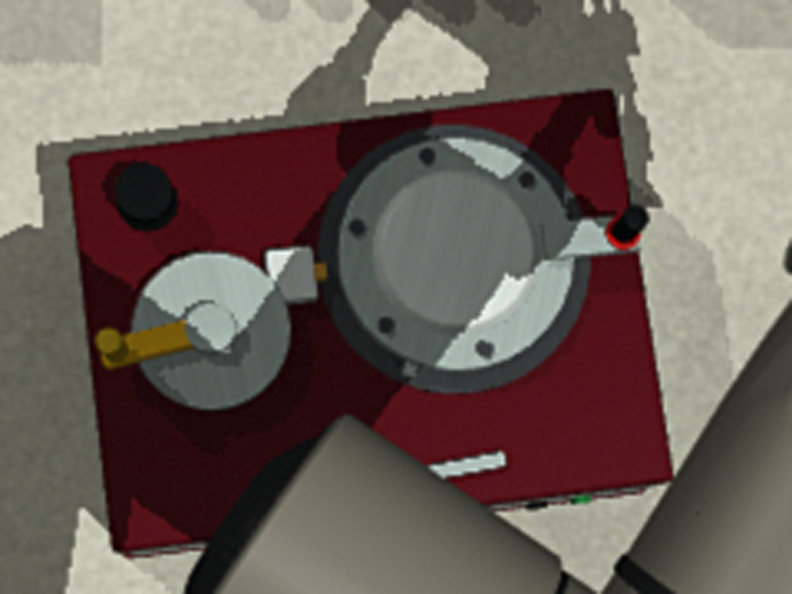

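The top picture shows the vent post at about (111,342), where 1.42 rad predicts (107,340). The lock post is at about (634,218), exactly as predicted for 1.2 rad. The jar is in place, the bolt is drawn and the gripper is clear.

```bash
python3 -c "
from cell import *
print(hand_in())"
```

```text
the job is handed in; nothing more can be done
None
```

I swung the vent clockwise to its stop at about 1.42 rad, then the lock counter-clockwise to its stop at about 1.20 rad. Both handles are left open and the gripper is clear; measured tool forces stayed around 10 N, and the job was handed in at about 22 s.

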